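Send the ore wagon up in the mine lift and lock it at the landing

TASK

Set the ore wagon down in the lowered cage of the wooden mine lift and let go of it. Then push the lift's spring knob in and turn it clockwise past its safety stop, so that the cage goes up to the landing and the knob springs back out behind the stop. Finally take the cage's front crossbar and pull it straight down with a firm tug of about 10 N, so that the cage settles on the stop level with the landing and proves that it holds, and let go, disturbing none of the other toys.

Things in the scene. Friction and masses are not known exactly. Their poses are not given: they have to be found in the camera images.
- ore_wagon: Ochre wooden ore wagon: open rectangular tub heaped with grey ore, four dark wheels that do not turn. 86 mm long (x), 44 mm wide (y); tub walls upright from 20 to 50 mm above the wheel bottoms, ore to 54 mm; 0.07 to 0.13 kg. Either end may lead. Origin: centre of its underside (wheel bottoms), x along its length, z up. Starts on the straight pine track, 12 mm high.
- flat_wagon: Bystander: flat ochre wagon with four thin stakes, 86 x 42 x 50 mm, on the same straight track as the ore wagon, some 35 mm from it; either may be the nearer. Origin: centre of its underside.
- lift: Wooden mine lift fixed to the table, base board 356 x 150 mm. Origin at table height under the cage's centre, x along the lift. Open timber tower at +x (front posts x = 79 to 97 mm, head board x = 66 to 178, y +-70, top at 185 mm) with the knob on top at x = 122 mm. Upper landing at x = -67 to -175 mm: a trestle 56 mm high with a piece of track and a 16 mm buffer.
- cage: Open-topped lift cage, x along the lift. Floor 124 x 76 mm; 8 mm high kerbs along the sides (61 mm clear between); a hoop at each end, posts 10 mm thick at x = +-57, y = +-36 mm (104 mm clear between hoops), dowel crossbar along y on top. Moves only up and down, 32 mm per rad of knob. Origin: centre of the floor's underside, 11 mm above the table when all down.
- cage_floor (a point): Centre of the upper surface of the cage's floor (x along the lift, z up): the wagon is to stand here lengthwise. 17 mm above the table when the cage is all down, 56 mm when it rests on the safety stop, level with the landing.
- cage_bar (a point): Centre of the cage's front crossbar, at the landing end: dowel along y, 80 mm long, 12 mm thick, 64 mm above the cage floor. Friction holds the cage where it is left; with the knob out beyond the stop, a light pull down (about 1 N) sinks it up to 7 mm until the stop carries it, and there it stands firm.
- landing (a point): Middle of the landing's track edge next to the cage, on its upper surface; z up.
- knob_grip (a point): On the knob's vertical axis, 15 mm below its top. The knob: a disc 76 mm across, its top face 24 mm below this point, and on it an upright bar grip 60 mm long (x axis) x 34 mm thick (y axis: grip across this) x 39 mm tall. A steel pin sticks out of the disc's rim; the steel stop stands beside the disc, reaching in to 40 mm from the axis, top 25 mm below this point (knob out).
- knob_turn (a joint): Turn of the knob, rad: 0 = cage all down, grows clockwise seen from above, ends at 1.42. With the knob out, its pin meets the safety stop at about 0.80; pushed in, it passes under. Past about 1.23 the knob can spring out and then cannot turn back below that. Turning takes about 0.16 N m. Starts between 0 and 0.2.
- knob_press (a joint): How far the knob is pushed in (straight down), m: 0 = out, 0.010 = fully in; it clears the stop when in by more than 0.006. Spring: 3.5 N at the start, 10.5 N fully in; it comes out again by itself.
- engine: Bystander: dark grey wooden steam engine, 112 mm long, on the curved track. Origin: centre of its underside.
- lantern: Bystander: yellow lantern post 154 mm tall, foot 48 mm across. Origin: centre of its foot.
- fir: Bystander: wooden fir tree 112 mm tall. Origin: centre of its foot.
- barrier: Bystander: wooden level-crossing barrier with a 130 mm arm, 74 mm tall. Origin: centre of its foot.
- safety_stop: The safety stop: a small steel bracket beside the knob, screwed to the head board, post with an overhang 10 mm wide that reaches in over the path of the knob's pin. It carries the cage when the knob is out behind it. Origin: on the knob's axis, on the head board.
Things that resemble listed ones, but are neither listed nor needed, are in the scene too. What is shaped like the ore_wagon but blue is not meant.

How it is judged (in metres and radians):
On the way, in this order (a step that is already met when the one before it is completed fails the run):
1. the ore wagon stands upright in the cage, let go, with the cage still down (z of ore_wagon in the frame of cage_floor between -0.003 and 0.004 m and horizontal distance between ore_wagon and cage_floor below 0.018 m and angle between the x axis of ore_wagon and the x axis of cage, either way round below 0.2 rad and angle between ore_wagon's own z axis and vertical below 0.08 rad and contact force between the fingers and ore_wagon below 0.2 N and value of joint knob_turn below 0.4 rad), for 0.2 s.
2. the knob has been turned past its safety stop, the cage is up and the knob has sprung back out (value of joint knob_turn above 1.19 rad and value of joint knob_press below 0.002 m and z of cage_floor in the frame of landing above -0.003 m), for 0.2 s.
3. the cage is pulled down by its frame while it stands level on the stop, so that the stop carries over 4.5 N (a pull of 7 N or more always does) (contact force between the fingers and cage above 1 N and contact force between safety_stop and anything else above 4.5 N and z of cage_floor in the frame of landing between -0.003 and 0.003 m and value of joint knob_press below 0.002 m), for 0.3 s.
At the end, for the whole second after the job is handed in: Cage floor level with the landing within 3 mm, held by the stop: knob beyond 1.19 rad, sprung out to within 2 mm. Ore wagon at rest on the cage floor, upright (0.08 rad), lengthwise (0.2 rad), centre within 18 mm of the floor's. Everything let go (all of step 2 and z of cage_floor in the frame of landing below 0.003 m and z of ore_wagon in the frame of cage_floor between -0.003 and 0.004 m and horizontal distance between ore_wagon and cage_floor below 0.018 m and angle between the x axis of ore_wagon and the x axis of cage, either way round below 0.2 rad and angle between ore_wagon's own z axis and vertical below 0.08 rad and linear speed of ore_wagon below 0.02 m/s); the robot touches nothing.
It fails at once if a bystander is shoved more than 30 mm or knocked over (distance of any of flat_wagon, engine, lantern, fir, barrier from where it was at the start of the episode above 0.03 m or angle between any of lantern, fir, flat_wagon, barrier, engine's own z axis and vertical above 0.5 rad).
It fails at once if the ore wagon is tipped over (angle between ore_wagon's own z axis and vertical above 0.7 rad).
It fails at once if the cage is wrenched down on the stop with far more than the tug asked (over about 40 N) (contact force between safety_stop and anything else above 32 N and value of joint knob_turn above 1.15 rad and value of joint knob_press below 0.002 m).
It also fails if it takes over 70 s, if anything falls off the work surface, if the arm or the gripper's body presses on something with over 40 N, if the wrist force passes 120 N, or if a joint passes its speed limit or range.

ROBOT

A 6-joint arm with a two-finger parallel gripper is mounted at the origin on the work surface. World frame = base frame: x ahead of the robot, y to its left, z up, the work surface at z = 0. Lengths are in m, angles in degrees, forces in N, time in s.
With the tool pointing down it reaches from about 0.25 to 0.725 m from the base axis. Payload 9.7 kg.
Tool frame: the origin (TCP) lies on the centre line of the jaws, within the pads' length; the fingertips stand 17 mm ahead of it and the grasp point (between the pads) lies 2 mm behind it (bot.tip_extent is the distance from the TCP to the fingertips, in m); z points along the fingers, y is the line along which they close (so a half turn about z gives the same grasp; the last joint's range is limited). The gripper opens to 85 mm and grips with 20 to 120 N. Pads are 22 mm wide; open, the fingers measure 114 mm over their backs; the gripper's body (76 mm by 85 mm) begins 54 mm behind the grasp point. The pads swing forward as they close: fully open they stand 13 mm farther back than shut.
Start: joints at [-64.515, 4.979, 10.078, 95.1, 0, 90], TCP at [0.237, -0.496, 0.248] pointing down, gripper open.
Joint ranges: [-179.16, 179.16], [-48.56, 103.87], [-65.8, 70.77], [-126.05, 130.52], [-82.76, 87.17], [-180, 180]. Speed limits (degrees/s): [127.2, 127.2, 147.25, 180, 180, 180].

INTERFACE

Orientations are given as [roll, pitch, yaw] about the fixed x, y, z axes, in that order (R = Rz(yaw) Ry(pitch) Rx(roll)).
In Python, from workcell import bot gives the robot as it stands.
- The arm moves only by the tool carry_out, never from a script. Its argument "moves" is text: rows parted by semicolons, each of 7 numbers parted by spaces: the shift along the tool's x, y, z in mm, then the turn, a rotation vector about the tool's x, y, z in degrees, then the finger opening in mm, from 0 to 85.4. A call has 1 to 20 rows; each row is the pose to reach, as a shift and turn from the pose commanded when the call began, along the tool's axes at that moment; what a row does not reach only later rows make up. A row lasts 1/10 s, in which the tool goes at most 50 mm and 8.59 degrees, less where a joint would pass 70% of its speed; a pose out of reach is approached as far as the arm can. A call with a gripper value outside its range is refused whole. The fingers move at their own pace and stop on an object; "force" is the grip in N (left out, the last holds). Time passes only in rows, so rows that repeat a pose let the fingers close. It gives the time, the measured TCP pose, the force, the opening and the grip force at its end, in the units of the state.
- bot.get_obs(): the state, without advancing time (a new reading comes with each control period).
- bot.camera(name): name is "scene" or "top" or "wrist"; returns a dict with "img" (420x560x3 uint8, red, green, blue), "mtx" (3x3 intrinsics, pixels), "position" and "orientation" of the camera in the world; the wrist camera has in their place "mount" (4x4, takes a point from camera to tool coordinates, whose origin is the TCP and whose axes are the flange's). Camera axes: x right, y up, looking along -z (the intrinsics and any distortion apply to the point x, -y, -z); pixel columns grow to the right and rows downward; lengths in m; the calibration is good to about 2 mm. A picture is of the moment at which its call begins: read the wrist's pose just before it. There is no depth.
- bot.job_done(): hands the job in; it is judged then, once.
The state is a dict: "time": time; "q": joint angles; "qd": joint speeds; "joint_efforts": joint torques, N m; "ee_pos": TCP position; "tcp_rot": TCP orientation; "wrist_force": force on the tool from outside, world axes, zero at the start; "torque": the same for the moment, N m; "opening": finger opening in m; "grasp_force": force on a finger pad.
Only numpy, scipy, OpenCV 4.12 (cv2) and the standard library are available. Lean on these libraries where they do the work, as an engineer would, in place of code of your own. Each camera call takes 0.05 s, during which the arm holds its last target. There are 200 camera calls.

## Working session

There is one attempt and no reset: what is moved stays moved. The work goes in short steps, Python scripts to look and compute and a tool call to move; the robot and the scene stay as the last step left them, time stands still between calls to the robot, and variables do not carry over. Pictures are saved under pics/ and viewed, at most 10 in all, crops included, and the job is handed in when it is done.

Besides the shell and the picture viewer there is one more tool, called after ">>>" by a JSON object that holds its "op" and its "data". carry_out: Moves the arm, as the interface text tells. Its arguments: {"type":"object","properties":{"moves":{"type":"string"},"force":{"type":"number"}},"required":["moves"]}

```bash
mkdir -p pics; python3 - <<'E'
from workcell import bot
import cv2,numpy as np
o=bot.get_obs();print({k:np.round(v,3) for k,v in o.items()})
for n in ("scene","top"):
    c=bot.camera(n);cv2.imwrite(f"pics/{n}0.png",c["img"][...,::-1]);print(n,{k:np.round(v,4).tolist() for k,v in c.items() if k!="img"})
c=bot.camera("wrist");cv2.imwrite("pics/wrist0.png",c["img"][...,::-1]);print({k:np.round(v,4).tolist() for k,v in c.items() if k!="img"})
E
```

```text
{'time': np.float64(0.0), 'q': array([-64.516,   5.013,  10.035,  95.099,  -0.   ,  90.002]), 'qd': array([ 0.083, -0.099, -0.051,  0.006,  0.127, -0.003]), 'joint_efforts': array([ 1.0000e-03, -5.2038e+01,  4.6481e+01,  1.6000e-02,  0.0000e+00,
        0.0000e+00]), 'ee_pos': array([ 0.237, -0.496,  0.248]), 'tcp_rot': array([-179.922,    0.   ,   25.481]), 'wrist_force': array([-0.221, -0.44 ,  0.955]), 'torque': array([ 0.039, -0.042, -0.011]), 'grasp_force': np.float64(0.0), 'opening': np.float64(0.085)}
scene {'mtx': [[504.783, 0.0, 274.9468], [0.0, 504.783, 214.0441], [0.0, 0.0, 1.0]], 'position': [1.5758, 0.0266, 0.9365], 'orientation': [51.9346, 0.0376, 96.7785]}
top {'mtx': [[379.0492, 0.0, 280.8706], [0.0, 379.0492, 208.7501], [0.0, 0.0, 1.0]], 'position': [0.4398, -0.1029, 1.1471], 'orientation': [7.5801, 0.7158, -90.5074]}
{'mtx': [[332.4831, 0.0, 280.2951], [0.0, 332.4831, 208.524], [0.0, 0.0, 1.0]], 'mount': [[0.0004, 0.966, 0.2585, 0.065], [1.0, -0.0003, -0.0003, -0.0011], [-0.0003, 0.2585, -0.966, -0.1255], [0.0, 0.0, 0.0, 1.0]]}
```

View pics/scene0.png

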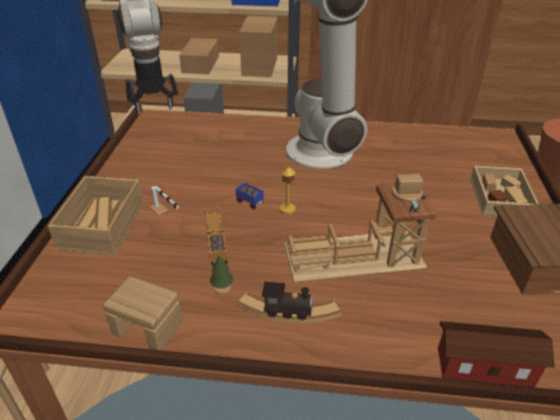

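View pics/top0.png

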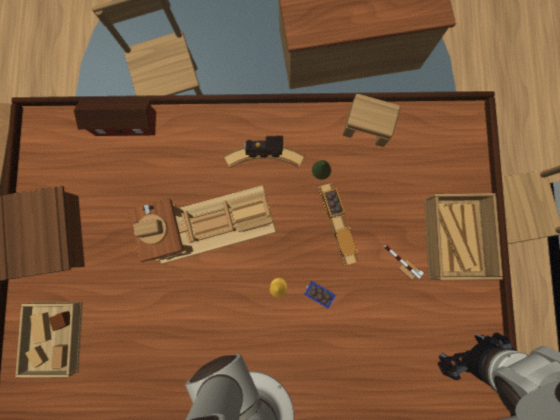

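The scene picture shows the lift at about (355,235) with the knob at (408,185), and the ore wagon at (217,243). In the top picture the ore wagon (grey heap) is at (333,203), the flat wagon at (345,240), the cage at (210,222) and the knob at (148,228). I'll enlarge both.

```bash
cat > h.py <<'E'
import numpy as np,cv2
from scipy.spatial.transform import Rotation as R
E=lambda a:R.from_euler('xyz',a,degrees=True).as_matrix()
CAM={'scene':([[504.783,0,274.9468],[0,504.783,214.0441],[0,0,1]],[1.5758,.0266,.9365],[51.9346,.0376,96.7785]),
'top':([[379.0492,0,280.8706],[0,379.0492,208.7501],[0,0,1]],[.4398,-.1029,1.1471],[7.5801,.7158,-90.5074])}
WM=np.array([[332.4831,0,280.2951],[0,332.4831,208.524],[0,0,1]])
MT=np.array([[.0004,.966,.2585,.065],[1,-.0003,-.0003,-.0011],[-.0003,.2585,-.966,-.1255],[0,0,0,1]])
def cam(n,pos=None,rot=None):
    if n!='wrist':
        K,p,o=CAM[n];return np.array(K),np.array(p),E(o)
    T=E(rot);return WM,T@MT[:3,3]+pos,T@MT[:3,:3]
def ray(c,uv):
    K,p,Rm=c;d=np.linalg.solve(K,[uv[0],uv[1],1]);return p,Rm@(d*[1,-1,-1])
def atz(c,uv,z):
    p,d=ray(c,uv);return p+d*(z-p[2])/d[2]
def tri(c1,a,c2,b):
    p,d=ray(c1,a);q,e=ray(c2,b);s=np.linalg.lstsq(np.c_[d,-e],q-p,rcond=None)[0]
    x,y=p+s[0]*d,q+s[1]*e;return (x+y)/2,np.linalg.norm(x-y)
def proj(c,X):
    K,p,Rm=c;v=Rm.T@(np.asarray(X)-p);v=K@(v*[1,-1,-1]);return v[:2]/v[2]
E
python3 - <<'E'
import cv2
a=cv2.imread("pics/top0.png")[130:300,130:360];cv2.imwrite("pics/topc.png",cv2.resize(a,None,fx=3.4,fy=3.4,interpolation=cv2.INTER_CUBIC))
a=cv2.imread("pics/scene0.png")[165:325,190:450];cv2.imwrite("pics/scenec.png",cv2.resize(a,None,fx=3,fy=3,interpolation=cv2.INTER_CUBIC))
E
```

```text
(no output)
```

View pics/topc.png

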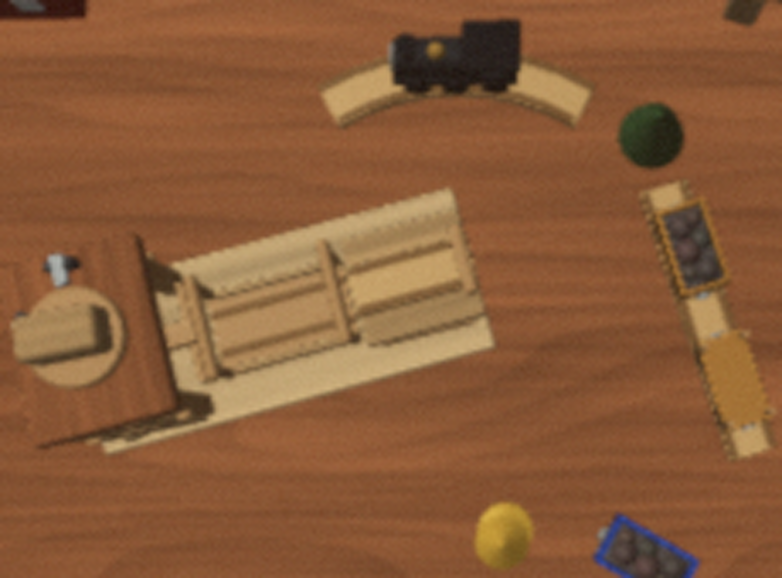

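View pics/scenec.png

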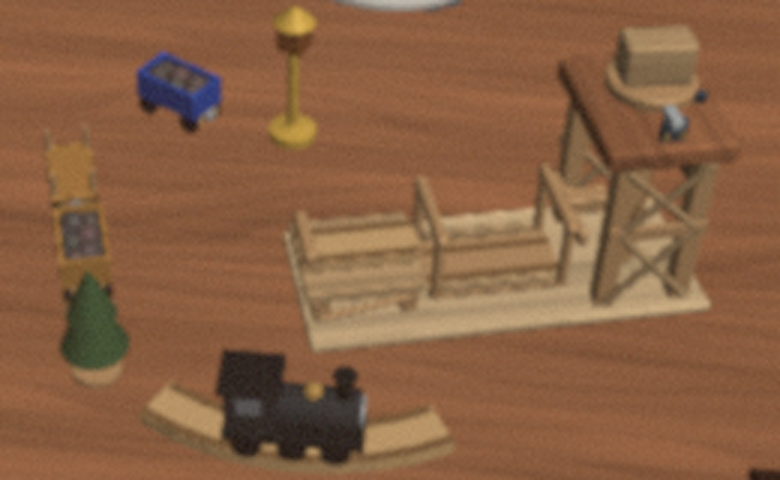

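```bash
python3 - <<'E'
from h import *
np.set_printoptions(precision=4,suppress=True)
T,S=cam('top'),cam('scene')
t=lambda x,y:((x+.5)/3.4+129.5,(y+.5)/3.4+129.5)
s=lambda x,y:((x+.5)/3+189.5,(y+.5)/3+164.5)
for n,a,b in [('ore',(694,246),(80,235)),('fbar',(336,291),(429,212)),('rbar',(196,329),(562,204)),('knobtop',(57,332),(659,42)),('fbar+x',(322,240),(436,243)),('fbar-x',(350,342),(420,180))]:
    print(n,*tri(T,t(*a),S,s(*b)))
for c in [(660,207),(708,200),(728,283),(682,295)]: print('tub',atz(T,t(*c),.062))
for c in [(450,188),(494,347),(103,452)]: print('base',atz(T,t(*c),.008))
for c in [(336,291),(196,329)]: print('bars',atz(T,t(*c),.083))
for c in [(68,338)]: print('disc',atz(T,t(*c),.2))
for c in [(735,380)]: print('flat',atz(T,t(*c),.032))
E
```

```text
ore [ 0.603  -0.2445  0.0583] 0.0006675102277020883
fbar [0.5646 0.0574 0.0826] 0.0005330536693918451
rbar [0.5345 0.174  0.0781] 0.0020886504804558817
knobtop [0.5187 0.2311 0.2429] 0.0008797100827820196
fbar+x [0.6074 0.0667 0.0857] 0.005270163945215749
fbar-x [0.5219 0.0468 0.0825] 0.0022723313753292714
tub [ 0.6364 -0.2156  0.062 ]
tub [ 0.642  -0.2567  0.062 ]
tub [ 0.5704 -0.2715  0.062 ]
tub [ 0.5606 -0.2324  0.062 ]
base [ 0.6656 -0.0329  0.008 ]
base [ 0.522  -0.0716  0.008 ]
base [0.4331 0.2727 0.008 ]
bars [0.5646 0.0576 0.083 ]
bars [0.534  0.1738 0.083 ]
disc [0.5179 0.2382 0.2   ]
flat [ 0.4898 -0.2796  0.032 ]
```

The ore tub's centre is at about (0.603, -0.244), top 0.06, yaw about 15°. The lift yaw is 104.5°, the cage centre (0.549, 0.116), the front bar z 0.083 and the knob top z about 0.243, all consistent with the given sizes. Next I move over the wagon with the wrist turned half round, so that later the camera faces away from the tower.

>>> {"op": "carry_out", "data": {"moves": "439 -70 38 0 0 -85 85; 439 -70 38 0 0 -85 85; 439 -70 38 0 0 -85 85; 439 -70 38 0 0 -85 85; 439 -70 38 0 0 -85 85; 439 -70 38 0 0 -85 85; 439 -70 38 0 0 -85 85; 439 -70 38 0 0 -85 85; 439 -70 38 0 0 -85 85; 439 -70 38 0 0 -85 85; 439 -70 38 0 0 -169 85; 439 -70 38 0 0 -169 85; 439 -70 38 0 0 -169 85; 439 -70 38 0 0 -169 85; 439 -70 38 0 0 -169 85; 439 -70 38 0 0 -169 85; 439 -70 38 0 0 -169 85; 439 -70 38 0 0 -169 85; 439 -70 38 0 0 -169 85; 439 -70 38 0 0 -169 85"}}

```text
time: 2.15
ee_pos: [0.6027, -0.2444, 0.2098]
tcp_rot: [180.0, -0.0, -165.2]
wrist_force: [0.2, -0.0, -0.5]
opening: 0.0851
grasp_force: 0.0
```

```bash
cat > snap.py <<'E'
import sys,cv2,numpy as np
from workcell import bot
o=bot.get_obs();print(round(float(o['time']),2),np.round(o['q'],1),o['ee_pos'].tolist(),np.round(o['tcp_rot'],3).tolist(),np.round(o['wrist_force'],1))
c=bot.camera("wrist");cv2.imwrite(f"pics/{sys.argv[1]}.png",c["img"][...,::-1])
E
python3 snap.py w1
```

```text
2.15 [-22.1  18.7  21.8  93.2   0.  -36.9] [0.6027150251779992, -0.2443741792156795, 0.20984617820845414] [179.974, -0.035, -165.176] [ 0.2 -0.  -0.5]
```

View pics/w1.png

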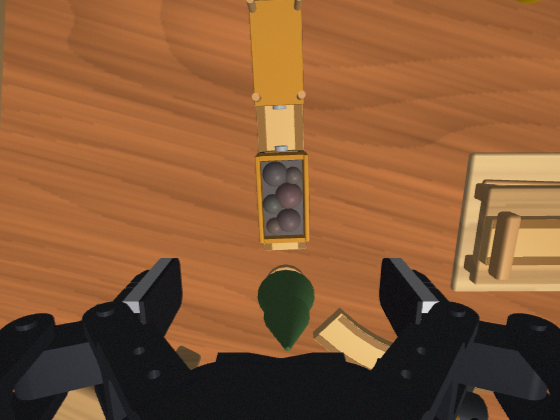

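The wrist picture shows the ore tub's rim with corners at (256,156), (306,153), (310,241) and (261,243). The fir tip is at about (288,350), beyond the wagon's far end.

```bash
cat >> h.py <<'E'
def rel(pos,rot,tpos,tyaw):
    T=E(rot);d=T.T@(np.array(tpos)-pos)*1000
    w=R.from_matrix(T.T@E([180,0,tyaw])).as_rotvec(degrees=True);return np.round(d,1),np.round(w,1)
E
python3 - <<'E'
from h import *
np.set_printoptions(precision=4,suppress=True)
p,r=[.602715,-.244374,.209846],[179.974,-.035,-165.176]
W=cam('wrist',p,r);T=cam('top')
cs=[(256,156),(306,153),(310,241),(261,243)]
X=[atz(W,c,.062) for c in cs];print(np.array(X),np.mean(X,0))
a=(X[0]+X[1]-X[2]-X[3])/2;b=(X[1]+X[2]-X[0]-X[3])/2
print('len',np.linalg.norm(a),np.degrees(np.arctan2(a[1],a[0])),'wid',np.linalg.norm(b),np.degrees(np.arctan2(b[1],b[0]))-90)
m=np.mean(cs,0);print(tri(W,m,T,((694.5)/3.4+129.5,246.5/3.4+129.5)))
print('firtip',tri(W,(288,350),T,(651/3.4+129.5,133/3.4+129.5)), atz(W,(288,272),.01))
print('trackdir',atz(W,(258,107),.012)-atz(W,(265,248),.012))
print('tcp px',proj(W,p))
E
```

```text
[[ 0.5729 -0.2738  0.062 ]
 [ 0.5601 -0.235   0.062 ]
 [ 0.6325 -0.2106  0.062 ]
 [ 0.6453 -0.2516  0.062 ]] [ 0.6027 -0.2427  0.062 ]
len 0.07601511784393365 -162.1513945269095 wid 0.04186944032378331 17.771485208527366
(array([ 0.6018, -0.2434,  0.0628]), np.float64(0.0010759036729944664))
firtip (array([ 0.6901, -0.209 ,  0.1281]), np.float64(0.015454270219949962)) [ 0.6898 -0.2137  0.01  ]
trackdir [-0.1344 -0.0406  0.    ]
tcp px [282.7913 281.6238]
```

>>> {"op": "carry_out", "data": {"moves": "0 1.5 40 0 0 -3 75; 0 1.5 80 0 0 -3 75; 0 1.5 120 0 0 -3 75; 0 1.5 150 0 0 -3 75; 0 1.5 164 0 0 -3 75; 0 1.5 164 0 0 -3 75; 0 1.5 164 0 0 -3 75; 0 1.5 164 0 0 -3 30; 0 1.5 164 0 0 -3 30; 0 1.5 164 0 0 -3 30; 0 1.5 164 0 0 -3 30; 0 1.5 164 0 0 -3 30; 0 1.5 164 0 0 -3 30; 0 1.5 164 0 0 -3 30", "force": 25}}

```text
time: 3.6
ee_pos: [0.6033, -0.2434, 0.0481]
tcp_rot: [-179.9, 0.1, -162.5]
wrist_force: [-0.3, -1.2, 6.8]
opening: 0.0441
grasp_force: 26.9
```

>>> {"op": "carry_out", "data": {"moves": "0 0 -20 0 0 0 30; 0 0 -60 0 0 0 30; 0 0 -122 0 0 0 30; 0 0 -122 0 0 0 30; -10 60 -122 0 0 -8 30; -18 100 -122 0 0 -16 30; -23 140 -122 0 0 -24 30; -29 180 -122 0 0 -32 30; -34 220 -122 0 0 -40 30; -40 260 -122 0 0 -48 30; -46 300 -122 0 0 -56 30; -50 330 -122 0 0 -64 30; -56 350 -122 0 0 -72 30; -56 362 -122 0 0 -80 30; -56 362 -122 0 0 -87 30; -56 362 -122 0 0 -87 30; -56 362 -122 0 0 -87 30"}}

```text
time: 5.3
ee_pos: [0.5471, 0.119, 0.1682]
tcp_rot: [180.0, -0.0, -75.7]
wrist_force: [-1.1, -0.4, -1.0]
opening: 0.0439
grasp_force: 26.3
```

```bash
python3 snap.py w2
```

```text
5.3 [ 12.3   5.4   1.7  86.3  -0.  -92. ] [0.5470564694783396, 0.11904582048980066, 0.16823206007547803] [179.996, -0.003, -75.727] [-1.1 -0.4 -1. ]
```

View pics/w2.png

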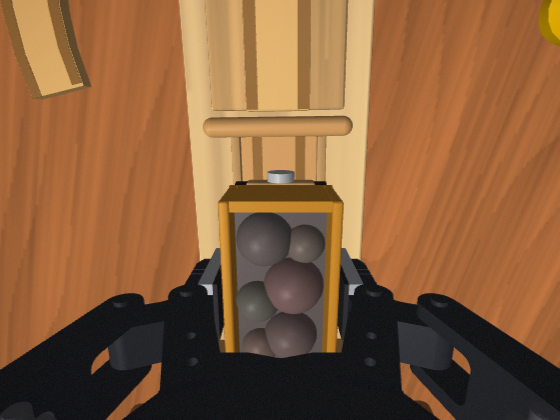

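Wrist picture: the wagon is held square, its front rim at row about 207 and columns 220–342. The cage's front bar runs from (204,127) to (352,126), with the floor visible under it.

```bash
python3 - <<'E'
from h import *
np.set_printoptions(precision=4,suppress=True)
p,r=[.547056,.119046,.168232],[179.996,-.003,-75.727]
W=cam('wrist',p,r);T=cam('top')
print(tri(W,(278,126.5),T,(336.5/3.4+129.5,291.5/3.4+129.5)))
b=atz(W,(278,126.5),.083);e1=atz(W,(204,127),.083);e2=atz(W,(352,126),.083)
d=e1-e2;yaw=np.degrees(np.arctan2(d[1],d[0]));print('bar',b,np.linalg.norm(d),yaw)
for z in(.081,.083,.086):
  b=atz(W,(278,126.5),z);print(z,b+.057*np.array([np.cos(np.radians(104.4)),np.sin(np.radians(104.4)),0]))
# held wagon rim: top z = TCP-.036+.050
zt=.1682-.036+.05
a=[atz(W,c,zt) for c in [(220,207),(342,207)]];m=np.mean(a,0);print('rim',np.linalg.norm(a[0]-a[1]),m,'centre',m+.038*np.array([np.cos(np.radians(104.4)),np.sin(np.radians(104.4)),0]))
E
```

```text
(array([0.5652, 0.0602, 0.0705]), np.float64(0.0020971133246192805))
bar [0.5644 0.0607 0.083 ] 0.09109621024696837 14.671426426586645
0.081 [0.5503 0.1159 0.081 ]
0.083 [0.5503 0.1159 0.083 ]
0.086 [0.5503 0.1158 0.086 ]
rim 0.04231438282285388 [0.5567 0.0847 0.1822] centre [0.5472 0.1215 0.1822]
```

>>> {"op": "carry_out", "data": {"moves": "4 -1 0 0 0 0 30; 4 -1 30 0 0 0 30; 4 -1 55 0 0 0 30; 4 -1 75 0 0 0 30; 4 -1 90 0 0 0 30; 4 -1 100 0 0 0 30; 4 -1 106 0 0 0 30; 4 -1 106 0 0 0 30; 4 -1 106 0 0 0 30"}}

```text
time: 6.25
ee_pos: [0.5495, 0.1156, 0.0631]
tcp_rot: [-179.9, -0.0, -75.5]
wrist_force: [-0.4, -0.2, -0.9]
opening: 0.0436
grasp_force: 26.4
```

>>> {"op": "carry_out", "data": {"moves": "0 0 1 0 0 0 30; 0 0 2 0 0 0 30; 0 0 3 0 0 0 30; 0 0 3 0 0 0 30; 0 0 3 0 0 0 30"}}

```text
time: 6.75
ee_pos: [0.549, 0.1155, 0.0593]
tcp_rot: [180.0, -0.0, -75.5]
wrist_force: [-0.4, -0.3, -0.8]
opening: 0.044
grasp_force: 26.4
```

>>> {"op": "carry_out", "data": {"moves": "0 0 1 0 0 0 30; 0 0 2 0 0 0 30; 0 0 2 0 0 0 30; 0 0 2 0 0 0 30"}}

```text
time: 7.15
ee_pos: [0.549, 0.1155, 0.0572]
tcp_rot: [180.0, -0.0, -75.5]
wrist_force: [0.6, 1.6, -0.7]
opening: 0.0437
grasp_force: 26.4
```

>>> {"op": "carry_out", "data": {"moves": "0 0 1 0 0 0 30; 0 0 1.5 0 0 0 30; 0 0 1.5 0 0 0 30; 0 0 1.5 0 0 0 30"}}

```text
time: 7.55
ee_pos: [0.5491, 0.1155, 0.0558]
tcp_rot: [-180.0, -0.0, -75.5]
wrist_force: [-0.5, -0.2, -1.9]
opening: 0.0437
grasp_force: 26.4
```

>>> {"op": "carry_out", "data": {"moves": "0 0 1 0 0 0 30; 0 0 1.5 0 0 0 30; 0 0 1.5 0 0 0 30; 0 0 1.5 0 0 0 30"}}

```text
time: 7.95
ee_pos: [0.5491, 0.1156, 0.0544]
tcp_rot: [-180.0, 0.0, -75.5]
wrist_force: [0.3, -0.7, -0.4]
opening: 0.0436
grasp_force: 26.5
```

>>> {"op": "carry_out", "data": {"moves": "0 0 0.5 0 0 0 30; 0 0 1 0 0 0 30; 0 0 1 0 0 0 30; 0 0 1 0 0 0 30"}}

```text
time: 8.35
ee_pos: [0.5491, 0.1155, 0.0533]
tcp_rot: [-180.0, -0.0, -75.5]
wrist_force: [0.5, 0.8, 0.2]
opening: 0.0432
grasp_force: 26.5
```

>>> {"op": "carry_out", "data": {"moves": "0 0 0.5 0 0 0 30; 0 0 1 0 0 0 30; 0 0 1 0 0 0 30; 0 0 1 0 0 0 30"}}

```text
time: 8.75
ee_pos: [0.5492, 0.1155, 0.053]
tcp_rot: [-180.0, -0.0, -75.5]
wrist_force: [-1.6, -0.1, 6.0]
opening: 0.0438
grasp_force: 27.3
```

>>> {"op": "carry_out", "data": {"moves": "0 0 0.5 0 0 0 30; 0 0 1 0 0 0 30; 0 0 1 0 0 0 30; 0 0 1 0 0 0 30"}}

```text
time: 9.15
ee_pos: [0.5492, 0.1155, 0.0528]
tcp_rot: [-179.9, -0.0, -75.5]
wrist_force: [-5.6, -2.2, 12.8]
opening: 0.0436
grasp_force: 28.1
```

>>> {"op": "carry_out", "data": {"moves": "0 0 -1 0 0 0 44; 0 0 -1 0 0 0 52; 0 0 -1 0 0 0 60; 0 0 -1 0 0 0 60; 0 0 -1 0 0 0 60; 0 0 -1 0 0 0 60; 0 0 -20 0 0 0 60; 0 0 -50 0 0 0 60; 0 0 -90 0 0 0 60; 0 0 -130 0 0 0 60; 0 0 -170 0 0 0 60; 0 0 -210 0 0 0 60; 0 0 -210 0 0 0 60; 0 0 -210 0 0 0 60"}}

```text
time: 10.55
ee_pos: [0.5495, 0.1156, 0.262]
tcp_rot: [-179.9, -0.0, -75.5]
wrist_force: [-1.0, -0.3, -0.6]
opening: 0.0601
grasp_force: 0.0
```

```bash
python3 snap.py w3; python3 - <<'E'
from workcell import bot
import cv2
c=bot.camera("scene")["img"][...,::-1][165:325,270:450];cv2.imwrite("pics/s3.png",c)
a=cv2.imread("pics/w3.png");c=cv2.resize(c,None,fx=420/160*.5,fy=420/160*.5)
import numpy as np
b=np.zeros((420,800,3),np.uint8);b[:,:560]=a;b[:c.shape[0],560:560+c.shape[1]]=c[:,:240]
cv2.imwrite("pics/w3s.png",b)
E
```

```text
10.55 [ 11.9   6.8  13.6  96.7  -0.  -92.6] [0.549501161518738, 0.11563007486258715, 0.26202722946676177] [-179.9, -0.005, -75.514] [-1.  -0.3 -0.6]
```

View pics/w3s.png

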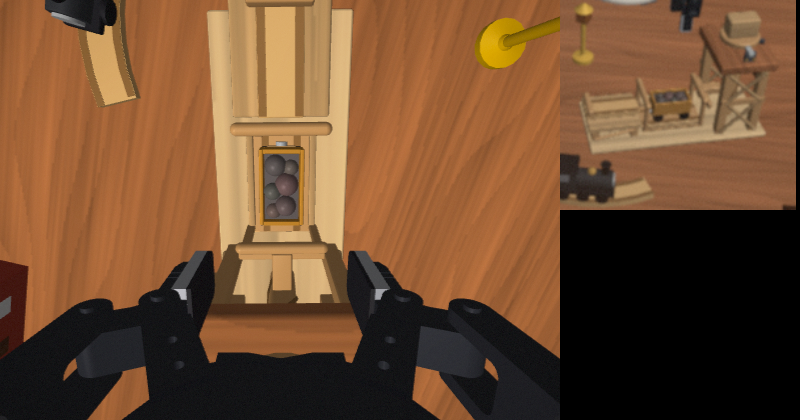

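The wagon stands upright in the cage: its rim runs over rows 148–224 and columns 260–304, between the bars at rows 128 and 248. On to the knob.

>>> {"op": "carry_out", "data": {"moves": "0 0 -50 0 0 0 60; -10 0 -63 0 0 0 60; -50 0 -63 0 0 4.5 60; -90 0 -63 0 0 4.5 60; -122 0 -63 0 0 4.5 60; -122 0 -63 0 0 4.5 60; -122 0 -63 0 0 4.5 60"}}

```text
time: 11.35
ee_pos: [0.5181, 0.2341, 0.3228]
tcp_rot: [179.9, -0.0, -79.9]
wrist_force: [-0.3, -0.1, -0.9]
opening: 0.0599
grasp_force: 0.0
```

```bash
python3 snap.py w4;python3 - <<'E'
from h import *
W=cam('wrist',[.549501,.11563,.262027],[-179.9,-.005,-75.514])
X=[atz(W,c,.067) for c in [(260,148),(304,148),(303,224),(262,224)]];print(np.array(X),np.mean(X,0))
E
```

```text
11.35 [ 24.3  10.3  24.5 104.3  -0.  -75.8] [0.5181371896186611, 0.23408121953775773, 0.32284213764124653] [179.868, -0.045, -79.923] [-0.3 -0.1 -0.9]
[[0.57924099 0.08318219 0.067     ]
 [0.53870633 0.07268738 0.067     ]
 [0.51934411 0.14597607 0.067     ]
 [0.55944998 0.15637448 0.067     ]] [0.54918535 0.11455503 0.067     ]
```

View pics/w4.png

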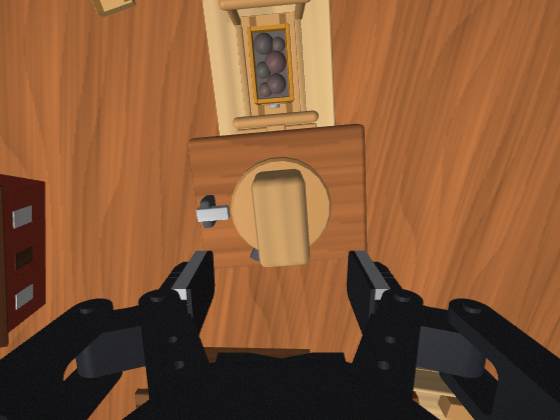

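Wrist picture: the grip's top face has corners at about (254,181), (304,180), (309,263) and (261,266). The pin is at (256,254) and the stop at (212,213), clockwise of the pin as expected.

```bash
python3 - <<'E'
from h import *
np.set_printoptions(precision=4,suppress=True)
p=[.518137,.234081,.322842];r=[179.868,-.045,-79.923];W=cam('wrist',p,r);T=cam('top')
cs=[(254,181),(304,180),(309,263),(261,266)]
X=np.array([atz(W,c,.241) for c in cs]);m=X.mean(0);a=(X[0]+X[1]-X[2]-X[3])/2;b=(X[1]+X[2]-X[0]-X[3])/2
print(m,np.linalg.norm(a),np.degrees(np.arctan2(a[1],a[0])),np.linalg.norm(b),np.degrees(np.arctan2(b[1],b[0])))
print(tri(W,np.mean(cs,0),T,(57.5/3.4+129.5,332.5/3.4+129.5)))
print('disc',atz(W,(281,207),.204))
print(rel(p,r,[m[0],m[1],.23],-83))
E
```

```text
[0.5177 0.2349 0.241 ] 0.05761455404943196 -75.93694715157773 0.032034900039835376 -167.41029516350525
(array([0.5184, 0.2326, 0.2411]), np.float64(0.0025862181195102614))
disc [0.5185 0.2332 0.204 ]
(array([-0.9,  0.1, 92.8]), array([ 0.1, -0. ,  3.1]))
```

>>> {"op": "carry_out", "data": {"moves": "0 0 40 0 0 -3 60; 0 0 70 0 0 -3 60; 0 0 88 0 0 -3 60; 0 0 94 0 0 -3 60; 0 0 94 0 0 -3 60; 0 0 94 0 0 -3 60; 0 0 94 0 0 -3 25; 0 0 94 0 0 -3 25; 0 0 94 0 0 -3 25; 0 0 94 0 0 -3 25; 0 0 94 0 0 -3 25; 0 0 94 0 0 -3 25", "force": 60}}

```text
time: 12.6
ee_pos: [0.518, 0.2336, 0.2313]
tcp_rot: [180.0, 0.0, -77.0]
wrist_force: [-7.2, -1.2, 3.7]
opening: 0.0333
grasp_force: 59.7
```

>>> {"op": "carry_out", "data": {"moves": "0 0 3 0 0 0 25; 0 0 6 0 0 0 25; 0 0 9 0 0 0 25; 0 0 11 0 0 0 25; 0 0 11 0 0 0 25; 0 0 11 0 0 0 25"}}

```text
time: 13.2
ee_pos: [0.518, 0.2336, 0.222]
tcp_rot: [-179.9, 0.0, -77.0]
wrist_force: [-8.5, -2.8, 14.7]
opening: 0.0331
grasp_force: 61.0
```

>>> {"op": "carry_out", "data": {"moves": "0 0 0.5 0 0 5 25; 0 0 0.5 0 0 10 25; 0 0 0.5 0 0 15 25; 0 0 0.5 0 0 20 25; 0 0 0.5 0 0 25 25; 0 0 0.5 0 0 30 25; 0 0 0.5 0 0 35 25; 0 0 0.5 0 0 40 25; 0 0 0.5 0 0 45 25; 0 0 0.5 0 0 50 25; 0 0 0.5 0 0 55 25; 0 0 0.5 0 0 60 25; 0 0 0.5 0 0 65 25; 0 0 0.5 0 0 70 25; 0 0 0.5 0 0 74 25; 0 0 0.5 0 0 76 25; 0 0 0.5 0 0 76 25; 0 0 0.5 0 0 76 25"}}

```text
time: 15.0
ee_pos: [0.5184, 0.2331, 0.222]
tcp_rot: [-179.9, 0.1, -153.0]
wrist_force: [-5.8, -3.6, 16.9]
opening: 0.0332
grasp_force: 61.2
```

```bash
cat > st.py <<'E'
from workcell import bot
import numpy as np,cv2,sys
o=bot.get_obs();print(round(float(o['time']),2),np.round(o['ee_pos'],4),np.round(o['tcp_rot'],2),np.round(o['wrist_force'],1),np.round(o['torque'],2),np.round(o['q'],1))
if len(sys.argv)>1:
    cv2.imwrite(f"pics/{sys.argv[1]}.png",bot.camera("scene")["img"][...,::-1])
    cv2.imwrite(f"pics/{sys.argv[1]}t.png",bot.camera("top")["img"][...,::-1])
E
python3 st.py
```

```text
15.0 [0.5184 0.2331 0.222 ] [-1.7992e+02  1.5000e-01 -1.5302e+02] [-5.8 -3.6 16.9] [-1.49  1.38 -0.01] [24.2  6.9  9.2 92.2 -0.1 -2.7]
```

>>> {"op": "carry_out", "data": {"moves": "0 0 -3 0 0 0 25; 0 0 -6 0 0 0 25; 0 0 -9 0 0 0 25; 0 0 -11.5 0 0 0 25; 0 0 -11.5 0 0 0 25; 0 0 -11.5 0 0 0 36; 0 0 -11.5 0 0 0 44; 0 0 -11.5 0 0 0 48; 0 0 -11.5 0 0 0 48; 0 0 -11.5 0 0 0 48; 0 0 -11.5 0 0 0 48; 0 0 -20 0 0 0 48; 0 0 -40 0 0 0 48; 0 0 -70 0 0 0 48; 0 0 -100 0 0 0 48; 0 0 -100 0 0 0 48"}}

```text
time: 16.6
ee_pos: [0.5191, 0.2339, 0.3237]
tcp_rot: [-180.0, 0.4, -153.0]
wrist_force: [0.6, -0.1, 1.4]
opening: 0.0483
grasp_force: 0.0
```

```bash
python3 st.py; python3 snap.py w5
```

```text
16.6 [0.5191 0.2339 0.3237] [-179.98    0.37 -153.01] [ 0.6 -0.1  1.4] [ 0.02 -0.08  0.03] [ 24.3   9.9  24.1 103.8   0.   -2.7]
16.6 [ 24.3   9.9  24.1 103.8   0.   -2.7] [0.5190637805295503, 0.23390856033980328, 0.3236667026072064] [-179.985, 0.365, -153.013] [ 0.6 -0.1  1.4]
```

View pics/w5.png

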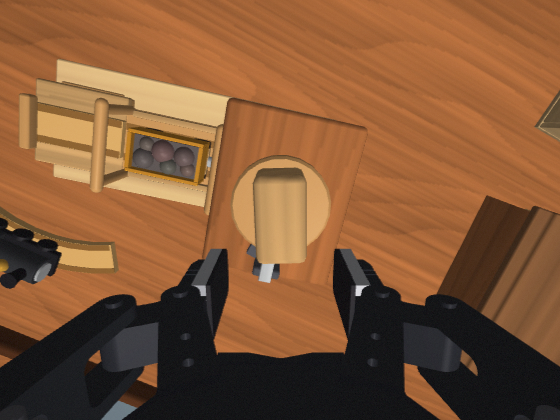

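Wrist picture: the pin at (253,252) is now clockwise beyond the stop (264,270), and the cage is up. Its front bar runs from (102,100) to (97,190), with the wagon still inside.

```bash
python3 - <<'E'
from h import *
np.set_printoptions(precision=4,suppress=True)
p=[.519064,.233909,.323667];r=[-179.985,.365,-153.013];W=cam('wrist',p,r)
for z in(.118,.124,.130): 
  e1,e2=atz(W,(102,100),z),atz(W,(97,190),z);d=e1-e2;print(z,atz(W,(99.5,145),z),np.linalg.norm(d),np.degrees(np.arctan2(d[1],d[0])))
print(rel(p,r,[.5645,.0605,.19],-165.5))
E
```

```text
0.118 [0.5647 0.0571 0.118 ] 0.08875579030122241 -164.31793455882968
0.124 [0.5629 0.0598 0.124 ] 0.08714571115304144 -164.31793455882968
0.13 [0.561  0.0624 0.13  ] 0.08553563200486046 -164.31793455882965
(array([  39.1, -175.1,  133.5]), array([ 0. ,  0.4, 12.5]))
```

>>> {"op": "carry_out", "data": {"moves": "10 -45 0 0 0.4 6 48; 20 -90 0 0 0.4 12.5 40; 30 -135 20 0 0.4 12.5 32; 39 -175 60 0 0.4 12.5 32; 39 -175 100 0 0.4 12.5 32; 39 -175 134 0 0.4 12.5 32; 39 -175 134 0 0.4 12.5 32; 39 -175 134 0 0.4 12.5 32; 39 -175 134 0 0.4 12.5 32"}}

```text
time: 17.55
ee_pos: [0.564, 0.0604, 0.1872]
tcp_rot: [-179.9, -0.2, -165.5]
wrist_force: [-0.4, -0.0, 0.2]
opening: 0.0321
grasp_force: 0.0
```

```bash
python3 snap.py w6
```

```text
17.55 [ 6.2  6.7  5.2 88.7 -0.1 -8.4] [0.5639542233727781, 0.060418642904032274, 0.18722841286661543] [-179.931, -0.224, -165.481] [-0.4 -0.   0.2]
```

View pics/w6.png

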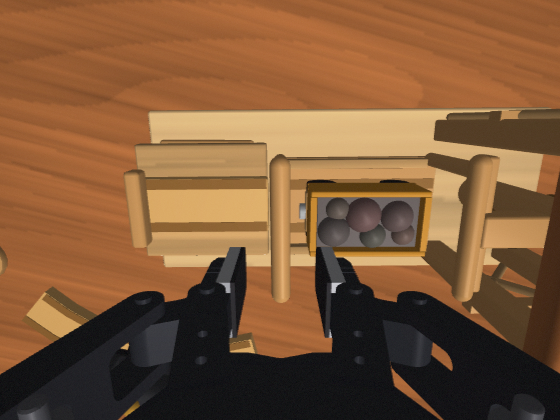

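The last wrist picture shows the front bar, column 281, rows 157–302, midway between the fingers at columns 245 and 316. The wagon sits well inside the cage.

>>> {"op": "carry_out", "data": {"moves": "0 0 20 0 0 0 32; 0 0 40 0 0 0 32; 0 0 50 0 0 0 32; 0 0 54 0 0 0 32; 0 0 54 0 0 0 32; 0 0 54 0 0 0 32", "force": 40}}

```text
time: 18.2
ee_pos: [0.5633, 0.06, 0.132]
tcp_rot: [-179.9, -0.3, -165.5]
wrist_force: [-0.5, -0.2, 0.7]
opening: 0.032
grasp_force: 0.0
```

>>> {"op": "carry_out", "data": {"moves": "0 0 0 0 0 0 24; 0 0 0 0 0 0 16; 0 0 0 0 0 0 8; 0 0 0 0 0 0 5; 0 0 0 0 0 0 5; 0 0 0 0 0 0 5; 0 0 0 0 0 0 5"}}

```text
time: 18.9
ee_pos: [0.563, 0.0599, 0.1309]
tcp_rot: [-179.9, -0.4, -165.5]
wrist_force: [1.4, -0.2, 0.9]
opening: 0.0105
grasp_force: 38.9
```

>>> {"op": "carry_out", "data": {"moves": "0 0 1 0 0 0 5; 0 0 2 0 0 0 5; 0 0 2 0 0 0 5; 0 0 2 0 0 0 5"}}

```text
time: 19.3
ee_pos: [0.563, 0.0599, 0.1286]
tcp_rot: [-180.0, -0.4, -165.5]
wrist_force: [4.2, 0.1, -0.5]
opening: 0.0101
grasp_force: 38.9
```

>>> {"op": "carry_out", "data": {"moves": "0 0 1 0 0 0 5; 0 0 2 0 0 0 5; 0 0 2 0 0 0 5; 0 0 2 0 0 0 5"}}

```text
time: 19.7
ee_pos: [0.5631, 0.0598, 0.1277]
tcp_rot: [-179.9, -0.3, -165.5]
wrist_force: [1.1, -0.4, 6.3]
opening: 0.0102
grasp_force: 39.6
```

>>> {"op": "carry_out", "data": {"moves": "0 0 0.4 0 0 0 5; 0 0 0.8 0 0 0 5; 0 0 0.8 0 0 0 5; 0 0 0.8 0 0 0 5; 0 0 0.8 0 0 0 5; 0 0 0.8 0 0 0 5"}}

```text
time: 20.3
ee_pos: [0.5631, 0.0598, 0.1276]
tcp_rot: [-179.9, -0.3, -165.5]
wrist_force: [-0.1, -0.5, 10.7]
opening: 0.0102
grasp_force: 40.2
```

>>> {"op": "carry_out", "data": {"moves": "0 0 0.2 0 0 0 5; 0 0 0.2 0 0 0 5; 0 0 0.2 0 0 0 5; 0 0 0.2 0 0 0 5; 0 0 0.2 0 0 0 5; 0 0 0.2 0 0 0 5"}}

```text
time: 20.9
ee_pos: [0.5631, 0.0598, 0.1275]
tcp_rot: [-179.9, -0.3, -165.5]
wrist_force: [-1.3, -1.5, 11.5]
opening: 0.01
grasp_force: 40.3
```

>>> {"op": "carry_out", "data": {"moves": "0 0 -0.5 0 0 0 5; 0 0 -1 0 0 0 5; 0 0 -1 0 0 0 12; 0 0 -1 0 0 0 20; 0 0 -1 0 0 0 28; 0 0 -1 0 0 0 32; 0 0 -1 0 0 0 32; 0 0 -1 0 0 0 32; 0 0 -10 0 0 0 32; 0 0 -30 0 0 0 32; 0 0 -70 0 0 0 32; 0 0 -120 0 0 0 32; 0 0 -140 0 0 0 32; 0 0 -140 0 0 0 32; 0 0 -140 0 0 0 32"}}

```text
time: 22.4
ee_pos: [0.5639, 0.0602, 0.266]
tcp_rot: [-180.0, -0.4, -165.5]
wrist_force: [-0.8, -0.2, -1.5]
opening: 0.032
grasp_force: 0.0
```

```bash
python3 st.py s7; python3 snap.py w7; python3 - <<'E'
# automatic check of the front bar and tub: template match of w7 not viewed; compare top views
import cv2,numpy as np
from h import *
a=cv2.imread('pics/top0.png');b=cv2.imread('pics/s7t.png')
d=cv2.absdiff(a,b).max(2);m=cv2.morphologyEx((d>45).astype(np.uint8),cv2.MORPH_OPEN,np.ones((3,3)))
n,l,s,c=cv2.connectedComponentsWithStats(m)
for i in range(1,n):
    if s[i,4]>25: print(s[i].tolist())
E
```

```text
22.4 [0.5639 0.0602 0.266 ] [-179.95   -0.36 -165.51] [-0.8 -0.2 -1.5] [-0.01  0.01 -0.01] [ 6.1  8.2 15.6 97.7 -0.1 -8.3]
22.5 [ 6.1  8.2 15.4 97.7 -0.1 -8.3] [0.5633659311571343, 0.060184824139504725, 0.26449556745323344] [-179.973, -0.508, -165.513] [0.  0.1 0.1]
[99, 115, 142, 305, 25081]
[325, 191, 17, 26, 233]
[438, 333, 115, 76, 3455]
[218, 362, 19, 14, 154]
[234, 363, 22, 34, 392]
[554, 382, 6, 20, 86]
[510, 401, 13, 19, 139]
[259, 410, 19, 10, 151]
[280, 411, 7, 9, 44]
[193, 416, 25, 4, 80]
```

```bash
python3 - <<'E'
from h import *
np.set_printoptions(precision=4,suppress=True)
W=cam('wrist',[.563366,.060185,.264496],[-179.973,-.508,-165.513])
im=cv2.imread('pics/w7.png');h=cv2.cvtColor(im,cv2.COLOR_BGR2HSV)
w1=cv2.cvtColor(cv2.imread('pics/w6.png'),cv2.COLOR_BGR2HSV);print('rim hsv',w1[215,425],w1[220,313],'wood',w1[220,281])
m=cv2.inRange(h,(14,195,90),(24,255,255));n,l,s,c=cv2.connectedComponentsWithStats(m)
for i in range(1,n):
    if s[i,4]>80:
        r=cv2.minAreaRect(np.argwhere(l==i)[:,::-1].astype(np.float32));P=np.array([atz(W,q,.106) for q in cv2.boxPoints(r)])
        print(s[i],r,P.mean(0),[np.linalg.norm(P[k]-P[k-1]).round(4) for k in(1,2)],[np.degrees(np.arctan2(*(P[k]-P[k-1])[1::-1])).round(1) for k in (1,2)])
E
```

```text
rim hsv [ 17 183 205] [ 18 188 201] wood [ 16 130 218]
[302 173  88   6 115] ((345.5001220703125, 175.5117645263672), (4.023251533508301, 87.02928161621094), 89.32596588134766) [0.5304 0.1086 0.106 ] [np.float64(0.0748), np.float64(0.0035)] [np.float64(105.2), np.float64(19.8)]
```

```bash
python3 -c "
from workcell import bot
print(bot.job_done())"
```

```text
the job is handed in; nothing more can be done
None
```

The job is handed in, with no verdict shown: the ore wagon stands in the raised cage about 2 mm off centre, the knob was turned past the stop and let out, the front bar was pulled down at about 11 N and held firm, and everything is let go; I did not measure the cage's level against the landing afterwards.

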